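# Close the grinder's sprung lid and blow out the burrs

### The job

The grinder has just run and its sprung lid stands open: swing the lid over and press it down by its front lip until the catch snaps and it stays shut. Then push the pump knob on the shut lid all the way down to its stop, to blow out the last grounds, and let it come back up. Feel your way: never push on the machine with more than 35 N, and leave the cup and the other things on the counter as they stand.

Things in the scene. Friction and masses are not known exactly. Their poses are not given: they have to be found in the camera images.
- grinder: Black aluminium flat-burr coffee grinder, fixed, about 275 mm tall, base 210 x 125 mm. Origin: on the counter under its middle, between the feet; z up; front (spout, dosing cup, all one piece) to its -x. Its levelling feet lift the whole machine by 0 to 15 mm; no reading shows how much, so feel for heights on top. Hopper with hinged lid on top, axis at x 45 mm. Push on it with 35 N at most.
- hinge_low (a point): Middle of the lid's hinge axis, which runs along the grinder's y at its x 103 mm, z 212.5 mm; axes as the grinder. The true axis lies 0 to 15 mm higher (feet). Lid: a plate 10 mm thick, its top 10.5 mm off the axis; a disc 104 mm across centred 58 mm from the axis, with a 44 mm wide thumb lip in front that ends 132 mm from the axis.
- lip_low (a point): Where to press the lip: point on its top, 118 mm from the hinge axis, with the lid shut, over the steel hook that hangs 18 mm below the lip. Tied to the counter-level origin, at its x -15 mm, z 223 mm; the true point is 0 to 15 mm higher (feet).
- lid (a joint): Lid angle, rad: 0 shut, 1.85 open, leaning back past vertical, lip uppermost at about 345 mm, pump to the back. A light spring (about 1 N at the lip) throws it open again unless latched. At about 0.09 the hook meets a spring catch on the hopper's front and the lip takes about 15 N; past about 0.035 it snaps over and is held near 0. Reach behind the open lid above the pump.
- knob_low (a point): Middle of the pump knob's top with the lid shut and the knob up: at the grinder's x 53 mm (50 mm from the hinge axis), z 270.5 mm, 47.5 mm above the lid's top. Tied to the counter-level origin; the true top is 0 to 15 mm higher (feet), and swings with the lid.
- pump (a joint): Stroke of the blow-out pump, m: 0 up, 0.018 down at its hard stop; the knob moves square to the lid. Mushroom knob 36 mm across, 12 mm thick, on a stem over an aluminium housing 42 mm across (48 at the foot) that rises 16 mm from the lid. Its spring takes 4 N at first and 12 N at the stop, and brings it back up when let go.
- espresso_cup: White ceramic espresso cup, 62 mm tall, on its 124 mm saucer (one piece), left of the grinder. Origin: middle of the underside. Leave alone.
- dosing_tube: Clear acrylic dosing tube standing upright, 42 mm across, 130 mm tall, 56 mm foot, right of the grinder. Origin: middle of the underside. Leave alone.
- leveller: Steel coffee leveller, a 62 mm puck 37 mm tall, beside the grinder. Origin: middle of the underside. Leave alone.
- milk_jug: Steel milk jug, 90 mm across, 108 mm tall, handle to its +x, on the left. Origin: middle of the underside. Leave alone.
- scale: Flat black digital scale, 130 x 105 x 22 mm, on the right. Origin: middle of the underside. Leave alone.
- portafilter: Bottomless portafilter, 70 mm steel ring 32 mm tall with a wooden handle reaching 160 mm to its -x, far right. Origin: middle of the ring's underside. Leave alone.

How it is judged (in metres and radians):
On the way, in this order (a step that is already met when the one before it is completed fails the run):
1. the lid is shut past its catch (value of joint lid below 0.025 rad), for 0.2 s.
2. with the lid still shut, the pump knob is down at its stop (value of joint pump above 0.0165 m and value of joint lid below 0.025 rad), for 0.1 s.
At the end, for the whole second after the job is handed in: Lid latched shut (joint below 0.025 rad) and the pump knob back up (within 3 mm of its top position), after it was pushed to within 1.5 mm of its stop with the lid shut; the cup and other things still stand within 20 mm of where they were (value of joint lid below 0.025 rad and value of joint pump below 0.003 m); the robot touches nothing.
It fails at once if the robot pushes on the grinder with more than 35 N (contact force between grinder and the arm above 35 N or contact force between grinder and the fingers above 35 N).
It fails at once if the cup, the tube or another thing on the counter is shifted by more than 20 mm (distance of any of espresso_cup, dosing_tube, leveller, milk_jug, scale, portafilter from where it was at the start of the episode above 0.02 m).
It fails at once if the cup, the tube or another thing on the counter is tipped by more than about 15 degrees (angle between any of espresso_cup, dosing_tube, leveller, milk_jug, scale, portafilter's own z axis and vertical above 0.26 rad).
It also fails if it takes over 48 s, if anything falls off the work surface, if the arm or the gripper's body presses on something with over 40 N, if the wrist force passes 120 N, or if a joint passes its speed limit or range.

### The arm

A 6-joint arm with a two-finger parallel gripper is mounted at the origin on the work surface. World frame = base frame: x ahead of the robot, y to its left, z up, the work surface at z = 0. Lengths are in mm, angles in rad, forces in N, time in s.
With the tool pointing down it reaches from about 400 to 925 mm from the base axis. Payload 12.5 kg.
Tool frame: the origin (TCP) lies midway between the tips of the shut fingers; the grasp point (between the pads) lies 19 mm behind it; z points along the fingers, y is the line along which they close (so a half turn about z gives the same grasp; the last joint's range is limited). The gripper opens to 95 mm and grips with 3 to 60 N. Pads are 20 mm wide; open, the fingers measure 119 mm over their backs; the gripper's body (75 mm by 180 mm) begins 59 mm behind the grasp point.
Start: joints at [1.075, 0.491, 1.559, -0, 1.092, -0.106], TCP at [237.487, 578.141, 214.661] pointing down, gripper open.
Joint ranges: [-3.1, 3.1], [-0.84, 2.19], [0.05, 2.79], [-1.13, 4.28], [0.06, 2.93], [-2.69, 2.69]. Speed limits (rad/s): [2.22, 2.22, 2.79, 3.14, 3.14, 3.14].

### API

Orientations are given as [roll, pitch, yaw] about the fixed x, y, z axes, in that order (R = Rz(yaw) Ry(pitch) Rx(roll)).
In Python, from cell import env gives the robot as it stands.
- The arm moves only by the shell command python3 -m inch 'ROWS'. ROWS is JSON, a list of rows, each a list of 7 numbers: the turn, a rotation vector about the tool's x, y, z in rad, then the shift along the tool's x, y, z in cm, then the closure, from -1 (fully open) to 1 (shut). A call has 1 to 20 rows; each row shifts and turns the commanded pose from where the row before left it, along the tool's axes as they then stand; what a row does not reach is not made up. A row lasts 1/8 s, in which the tool goes at most 62.5 mm and 10.7 degrees, less where a joint would pass 70% of its speed; a pose out of reach is approached as far as the arm can. A call with a gripper value outside its range is refused whole. The fingers move at their own pace and stop on an object; the grip force is fixed at half the most. Time passes only in rows, so rows that do not move let the fingers close. It gives the time, the measured TCP pose, the force, the opening and the grip force at its end, in the units of the state.
- env.state(): the state, without advancing time (a new reading comes with each control period).
- env.read_camera(name): name is "side" or "top" or "wrist"; returns a dict with "img" (400x640x3 uint8, red, green, blue), "depth" (400x640 float32, mm along the optical axis (not along the pixel's ray), 0 where there is no reading), "fx", "fy", "cx", "cy" (pixels), "position" and "orientation" of the camera in the world. Camera axes: x right, y down, z forward; pixel columns grow to the right and rows downward; lengths in mm; the calibration is good to about 2 mm. A picture is of the moment at which its call begins.
- env.job_done(): hands the job in; it is judged then, once.
Trained networks look in a picture, given as the dict that the camera call returned (one of the last four; its "shot" number tells which), for a name from the list of things; names that differ only in an ending like _2 or _b are one class to them, and where a whole thing is asked for, a point or a joint stands for the part that bears it (a point fixed in the world has none). Each returns a list of dicts, best first, with "score" (0 to 1); they miss things now and then, are a little off and sometimes report something else, mostly with a low value. They report only what shows in the picture. A call takes as long as a camera call.
- env.find_in(picture, target): "centre" ([x, y, z] in mm, in the coordinates of the camera as it stood for that picture, good to about 4 mm: the middle of the surface that is visible of it).
- env.trace(picture, target): "mask" (400x640 bool, what is visible of it).
The state is a dict: "t": time; "joints": joint angles; "qvel": joint speeds; "tau": joint torques, N m; "eef_pos": TCP position; "tcp_rot": TCP orientation; "ft_force": force on the tool from outside, world axes, zero at the start; "moment": the same for the moment, N m; "opening": opening from 0.0 (shut) to 1.0 (fully open); "grip_force": force on a finger pad.
Only numpy, scipy, OpenCV 4.12 (cv2) and the standard library are available. Lean on these libraries where they do the work, as an engineer would, in place of code of your own. Each camera call takes 0.05 s, during which the arm holds its last target. There are 200 camera calls.

## Working session

There is one attempt and no reset: what is moved stays moved. The work goes in short steps, Python scripts to look and compute and a shell command to move; the robot and the scene stay as the last step left them, time stands still between calls to the robot, and variables do not carry over. Pictures are saved under pics/ and viewed, at most 10 in all, crops included, and the job is handed in when it is done.

```bash
ls; mkdir -p pics
cat > h.py <<'E'
from cell import env
import numpy as np, cv2
from scipy.spatial.transform import Rotation as R
def T(c):
    o=np.array(c["orientation"],float)
    return (o if o.shape==(3,3) else R.from_euler('xyz',o).as_matrix()), np.array(c["position"],float)
def cloud(c):
    d=c["depth"]; v,u=np.mgrid[:400,:640]
    p=np.stack([(u-c["cx"])/c["fx"]*d,(v-c["cy"])/c["fy"]*d,d],-1)
    r,t=T(c); return p@r.T+t
def save(c,n): cv2.imwrite(f"pics/{n}.png",cv2.cvtColor(c["img"],cv2.COLOR_RGB2BGR))
E
python3 - <<'E'
from h import *
print(env.state())
for n in ("top","side"):
    c=env.read_camera(n); save(c,n+"0"); print(n,c["position"],c["orientation"],c["fx"])
    r,t=T(c); np.savez(f"pics/{n}0.npz",img=c["img"],P=cloud(c),d=c["depth"])
    for k in ("grinder","lid","espresso_cup","dosing_tube","leveller","milk_jug","scale","portafilter","pump"):
        f=env.find_in(c,k)
        print(k,[(round(x["score"],2),np.round(r@np.array(x["centre"])+t)) for x in f[:2]])
E
```

```text
pics
{'t': 0.0, 'joints': array([ 1.07540062e+00,  4.91569698e-01,  1.55947384e+00, -3.68625426e-05,
        1.09168328e+00, -1.05620678e-01]), 'qvel': array([ 0.00041151, -0.00071884,  0.00111141, -0.00087548,  0.0010267 ,
       -0.00140585]), 'tau': array([-1.71574270e-04, -6.12646222e+01, -2.58185863e+01,  6.92258449e-02,
        4.83020826e-02, -9.12111227e-05]), 'eef_pos': array([237.36624738, 577.89861882, 214.04704976]), 'tcp_rot': array([-3.14046136e+00, -8.70580106e-05,  2.75183459e+00]), 'ft_force': array([-0.05212372,  0.05291998, -0.91828332]), 'moment': array([ 0.01298309, -0.02296029, -0.00744082]), 'grip_force': 0.0, 'opening': 0.9979307122340779}
top [ 358.93265024   28.67496944 1594.30944707] [-3.01722218 -0.01287812 -1.56026665] 493.4005295079684
grinder [(0.6, array([477., -68., 199.]))]
lid [(0.79, array([ 569., -104.,  291.])), (0.62, array([ 438., -429.,   20.]))]
espresso_cup [(0.93, array([453., 124.,   6.])), (0.25, array([ 356., -199.,   31.]))]
dosing_tube [(0.87, array([ 358., -198.,   35.]))]
leveller [(0.79, array([612.,  40.,  39.])), (0.39, array([ 606., -469.,   31.]))]
milk_jug [(0.65, array([517., 500.,  45.]))]
scale [(0.7, array([ 435., -430.,   20.]))]
portafilter [(0.98, array([ 608., -471.,   29.]))]
pump [(0.42, array([ 607., -122.,  266.]))]
side [ -12.00406291 -860.23389877 1282.43293451] [-2.40725028e+00 -2.03076955e-03 -5.61155144e-01] 453.8359534358163
grinder [(0.84, array([464., -86., 162.])), (0.44, array([ 610., -475.,   30.]))]
lid [(0.72, array([ 565., -117.,  280.]))]
espresso_cup [(0.69, array([443., 125.,  18.]))]
dosing_tube [(0.91, array([ 358., -215.,   76.]))]
leveller []
milk_jug [(0.9, array([513., 465.,  68.]))]
scale [(0.56, array([ 430., -433.,   20.]))]
portafilter [(0.81, array([ 611., -473.,   30.]))]
pump [(0.61, array([ 595., -124.,  258.]))]
```

View pics/top0.png

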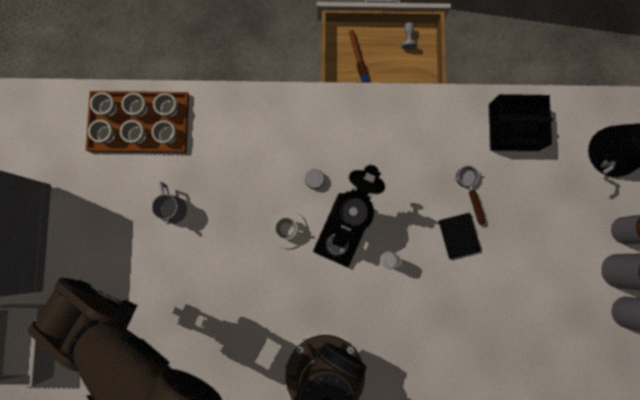

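View pics/side0.png

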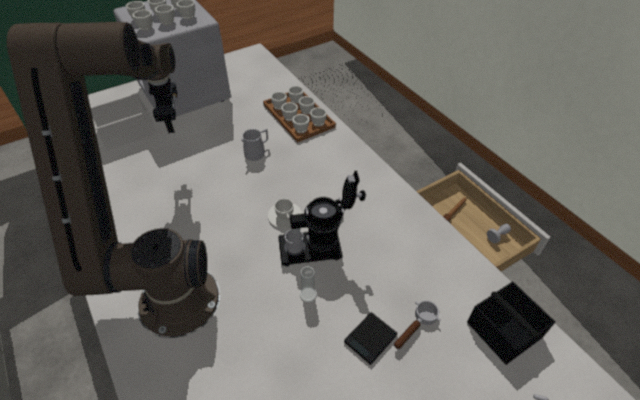

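Run:
```python
import numpy as np
for n in ("top","side"):
    z=np.load(f"pics/{n}0.npz"); P=z["P"]
    m=(P[...,0]>330)&(P[...,0]<720)&(P[...,1]<40)&(P[...,1]>-230)&(z["d"]>0)
    # lid lip region and highs
    for lo,hi in ((330,360),(310,330),(290,310),(270,290),(250,270),(200,230),(170,200),(120,170)):
        q=P[m&(P[...,2]>lo)&(P[...,2]<hi)]
        if len(q)>3: print(n,lo,hi,len(q),np.round(np.percentile(q,[2,50,98],axis=0)).tolist())
```

```text
top 330 360 171 [[560.0, -130.0, 331.0], [578.0, -108.0, 339.0], [593.0, -91.0, 348.0]]
top 310 330 74 [[559.0, -139.0, 310.0], [573.0, -111.0, 315.0], [593.0, -76.0, 329.0]]
top 290 310 151 [[550.0, -149.0, 291.0], [567.0, -99.0, 299.0], [594.0, -63.0, 310.0]]
top 270 290 144 [[544.0, -148.0, 270.0], [562.0, -107.0, 279.0], [610.0, -59.0, 290.0]]
top 250 270 140 [[541.0, -143.0, 251.0], [561.0, -108.0, 262.0], [616.0, -58.0, 270.0]]
top 200 230 826 [[444.0, -118.0, 200.0], [498.0, -75.0, 204.0], [553.0, -28.0, 226.0]]
top 170 200 881 [[399.0, -128.0, 176.0], [473.0, -54.0, 196.0], [547.0, -17.0, 200.0]]
top 120 170 61 [[338.0, -221.0, 124.0], [361.0, -191.0, 130.0], [411.0, -23.0, 163.0]]
side 330 360 106 [[560.0, -134.0, 331.0], [577.0, -112.0, 338.0], [593.0, -96.0, 347.0]]
side 310 330 54 [[558.0, -142.0, 310.0], [569.0, -129.0, 316.0], [578.0, -105.0, 330.0]]
side 290 310 88 [[550.0, -154.0, 291.0], [561.0, -128.0, 300.0], [585.0, -68.0, 309.0]]
side 270 290 110 [[544.0, -155.0, 271.0], [557.0, -121.0, 280.0], [608.0, -64.0, 289.0]]
side 250 270 146 [[541.0, -150.0, 251.0], [566.0, -124.0, 261.0], [609.0, -67.0, 269.0]]
side 200 230 639 [[444.0, -122.0, 200.0], [499.0, -76.0, 208.0], [552.0, -32.0, 224.0]]
side 170 200 646 [[397.0, -134.0, 171.0], [457.0, -83.0, 193.0], [543.0, -27.0, 200.0]]
side 120 170 390 [[339.0, -220.0, 121.0], [444.0, -116.0, 141.0], [520.0, -43.0, 169.0]]
```

The top view shows the grinder at about (345,225) with its front toward lower left and the open lid at (367,178). The leveller is at (316,179), the cup at (288,228) and the tube at (391,260). The side view agrees: the lid is open at (350,190) and the knob at (362,196). Next I fit the grinder pose.

```bash
cat > fit.py <<'E'
from h import *
out=[]
for n in ("top","side"):
    z=np.load(f"pics/{n}0.npz"); P=z["P"]; d=z["d"]
    m=(P[...,0]>330)&(P[...,0]<720)&(P[...,1]<60)&(P[...,1]>-230)&(d>0)
    c=env.read_camera(n); tr=env.trace(c,"grinder"); M=tr[0]["mask"]; print(n,tr[0]["score"],M.sum())
    q=P[m&M&(P[...,2]>3)&(P[...,2]<60)]; print("low z",np.percentile(q[:,2],[5,50,95]) if len(q) else None)
    q=P[m&M&(P[...,2]>3)&(P[...,2]<170)]
    for nm,qq in (("all",P[m&M&(P[...,2]>3)&(P[...,2]<225)]),("low",q)):
        if len(qq)>10: print(nm,cv2.minAreaRect(qq[:,:2].astype(np.float32)))
    # lid plate: RANSAC plane on z>240 points near
    q=P[m&(P[...,2]>245)]; best=0; rng=np.random.default_rng(0)
    for _ in range(2000):
        a=q[rng.choice(len(q),3,False)]; nn=np.cross(a[1]-a[0],a[2]-a[0]); L=np.linalg.norm(nn)
        if L<200: continue
        nn/=L; k=abs((q-a[0])@nn)<2.5
        if k.sum()>best: best=k.sum(); K=k
    g=q[K]; cc=g.mean(0); nn=np.linalg.svd(g-cc)[2][2]; nn*=-np.sign(nn[0])
    print("plane",best,len(q),cc.round(),nn.round(3),"yaw",np.arctan2(-nn[1],-nn[0]),"tilt",np.arcsin(nn[2]))
    q=q[(q[:,2]>325)]; print("lip mid",cv2.minAreaRect(q[:,:2].astype(np.float32)))
    # hopper ring top
    for lo,hi in((194,199),(199,203),(203,208),(208,214)):
        q=P[m&(P[...,2]>lo)&(P[...,2]<hi)]; 
        if len(q)>10: print(lo,len(q),[np.round(x) for x in cv2.minEnclosingCircle(q[:,:2].astype(np.float32))])
E
python3 fit.py
python3 - <<'E'
import cv2
for n,b in(("top0",(150,290,260,440)),("side0",(160,320,240,400))):
    i=cv2.imread(f"pics/{n}.png")[b[0]:b[1],b[2]:b[3]]; cv2.imwrite(f"pics/{n}c.png",cv2.resize(i,None,fx=4,fy=4,interpolation=2)[:600])
E
```

```text
top 0.66 3628
low z [23.88185265 30.93681322 37.59576626]
all ((493.8048095703125, -72.10767364501953), (127.42839050292969, 300.7065734863281), 67.08291625976562)
low ((493.8048095703125, -72.10767364501953), (127.42839050292969, 300.7065734863281), 67.08291625976562)
plane 426 696 [ 566. -104.  293.] [-0.87   0.378  0.317] yaw -0.409709440267838 tilt 0.32278849030855383
lip mid ((575.798828125, -107.8172607421875), (43.90037536621094, 31.635332107543945), 66.89476013183594)
194 431 [array([494., -72.]), np.float64(61.0)]
199 452 [array([493., -71.]), np.float64(59.0)]
203 172 [array([493., -71.]), np.float64(56.0)]
208 55 [array([492., -70.]), np.float64(53.0)]
side 0.62 3807
low z [24.78630632 32.14268714 55.35416896]
all ((485.2171936035156, -17.66156005859375), (226.8942108154297, 237.81298828125), 66.62104797363281)
low ((485.2171936035156, -17.66156005859375), (226.8942108154297, 237.81298828125), 66.62104797363281)
plane 294 523 [ 563. -113.  292.] [-0.884  0.353  0.306] yaw -0.3801329923154842 tilt 0.3110786170009355
lip mid ((575.4837646484375, -111.4234619140625), (45.71584701538086, 30.98445701599121), 63.65000534057617)
194 216 [array([492., -76.]), np.float64(61.0)]
199 265 [array([492., -79.]), np.float64(58.0)]
203 130 [array([498., -79.]), np.float64(56.0)]
208 84 [array([494., -84.]), np.float64(59.0)]
```

View pics/top0c.png

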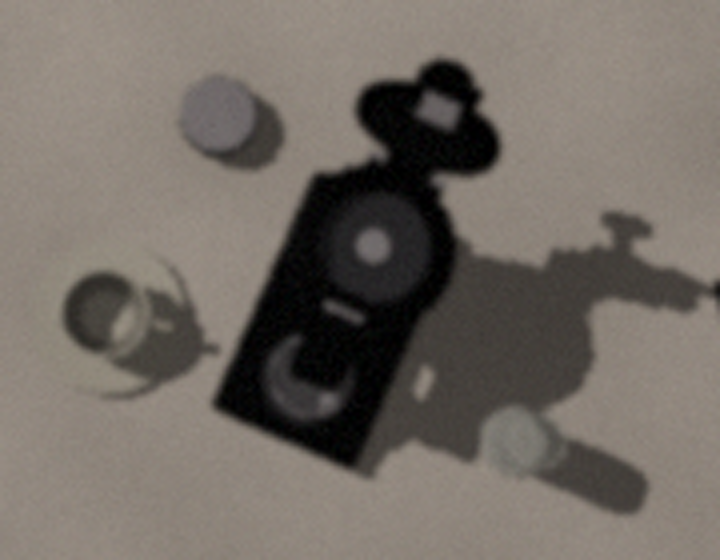

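The crop confirms the yaw of about -0.40 rad. The hopper centre is near (372,247) in the crop and the lip square is at (438,108). The tool's x axis already points along the grinder's -x. Next I raise the tool and travel to behind the lid with the fingers shut.

```bash
cat > g.py <<'E'
from h import *
YAW=-0.40; HC=np.array([493.,-74.]); u=np.array([np.cos(YAW),np.sin(YAW)]); v=np.array([-u[1],u[0]])
hinge=HC+58*u
def rel(p): p=np.asarray(p); d=p[:2]-hinge; return np.round([d@u,d@v,p[2]],1)
if __name__=="__main__":
    s=env.state(); print("t",round(s["t"],2),"rel hinge x,y, z:",rel(s["eef_pos"]),"rot",s["tcp_rot"].round(3),"F",s["ft_force"].round(1),s["opening"].round(2))
E
python3 -m inch '[[0,0,0,0,0,-6.2,1],[0,0,0,0,0,-6.2,1],[0,0,0,0,0,-6.2,1],[0,0,0,-3.87,-3.13,0,1],[0,0,0,-3.87,-3.13,0,1],[0,0,0,-3.87,-3.13,0,1],[0,0,0,-3.87,-3.13,0,1],[0,0,0,-3.87,-3.13,0,1],[0,0,0,-3.87,-3.13,0,1],[0,0,0,-3.87,-3.13,0,1],[0,0,0,-3.87,-3.13,0,1],[0,0,0,-3.87,-3.13,0,1],[0,0,0,-3.87,-3.13,0,1],[0,0,0,-3.87,-3.13,0,1],[0,0,0,-3.87,-3.13,0,1],[0,0,0,-3.87,-3.13,0,1],[0,0,0,-3.87,-3.13,0,1],[0,0,0,-3.87,-3.13,0,1],[0,0,0,-3.87,-3.13,0,1]]'
python3 g.py
```

```text
t: 3.58
eef_pos: [620.5, -122.0, 400.7]
tcp_rot: [3.141, 0.0, 2.752]
ft_force: [-0.2, 0.9, 0.2]
opening: 0.004
grip_force: 0.0Traceback (most recent call last):
  File "g.py", line 6, in <module>
    s=env.state(); print("t",round(s["t"],2),"rel hinge x,y, z:",rel(s["eef_pos"]),"rot",s["tcp_rot"].round(3),"F",s["ft_force"].round(1),s["opening"].round(2))
                                                                                                                                          ^^^^^^^^^^^^^^^^^^
AttributeError: 'float' object has no attribute 'round'
```

```bash
sed -i 's/s\["opening"\].round(2)/round(s["opening"],2)/' g.py; python3 g.py
python3 - <<'E'
from g import *
c=env.read_camera("wrist"); save(c,"w1"); P=cloud(c); d=c["depth"]; print(c["position"],c["orientation"])
q=P[(d>0)&(P[...,2]>230)&(P[...,2]<370)]
D=q[:,:2]-hinge; r=np.c_[D@u,D@v,q[:,2]]
for lo in range(230,360,10):
    k=r[(r[:,2]>=lo)&(r[:,2]<lo+10)]
    if len(k)>20: print(lo,len(k),np.percentile(k[:,:2],[1,50,99],axis=0).round().tolist(), k[:,2].max().round(1))
E
```

```text
t 3.58 rel hinge x,y, z: [ 78.1   5.5 400.7] rot [3.141 0.    2.752] F [-0.2  0.9  0.2] 0.0
[545.07548863 -91.30153374 570.60647748] [2.85194321e+00 5.19362890e-04 1.18135178e+00]
230 29 [[3.0, -31.0], [3.0, 2.0], [7.0, 33.0]] 239.9
240 155 [[3.0, -38.0], [5.0, 1.0], [10.0, 41.0]] 250.0
250 261 [[6.0, -46.0], [8.0, 1.0], [67.0, 45.0]] 260.0
260 511 [[9.0, -47.0], [12.0, 0.0], [74.0, 49.0]] 270.0
270 423 [[12.0, -49.0], [14.0, -1.0], [70.0, 50.0]] 279.9
280 424 [[15.0, -49.0], [17.0, 0.0], [27.0, 50.0]] 290.0
290 400 [[18.0, -47.0], [21.0, 12.0], [32.0, 48.0]] 299.9
300 496 [[21.0, -43.0], [26.0, -0.0], [36.0, 43.0]] 310.0
310 489 [[24.0, -35.0], [30.0, 14.0], [38.0, 35.0]] 320.0
320 125 [[30.0, -22.0], [32.0, 13.0], [33.0, 22.0]] 329.9
330 958 [[15.0, -20.0], [27.0, 0.0], [36.0, 20.0]] 340.0
340 771 [[36.0, -21.0], [40.0, -0.0], [46.0, 22.0]] 347.7
```

View pics/w1.png

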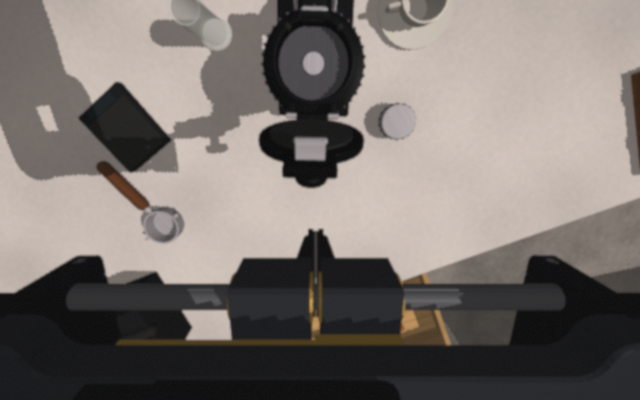

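The wrist view and its depth confirm the pose: the lid is centred in y, the lip ends 46 mm behind the axis, and the lip top is at 348 mm, so the feet lift is about 8 mm. Next I descend behind the lid and pull it to vertical.

```bash
python3 -m inch '[[0,0,0,0,-0.55,2.7,1],[0,0,0,0,0,2.8,1],[0,0,0,0,0,2.7,1],[0,0,0,0,0,0,1]]'; python3 g.py; python3 -m inch '[[0,0,0,1,0,0,1],[0,0,0,1,0,0,1],[0,0,0,1,0,-0.2,1],[0,0,0,0.9,0,-0.2,1],[0,0,0,0.9,0,-0.2,1],[0,0,0,0.9,0,-0.2,1],[0,0,0,0,0,0,1]]'; python3 g.py
```

```text
t: 4.12
eef_pos: [617.3, -125.3, 317.1]
tcp_rot: [-3.141, -0.003, 2.752]
ft_force: [0.6, 1.2, -0.1]
opening: 0.001
grip_force: 0.0
t 4.12 rel hinge x,y, z: [ 76.4   1.1 317.1] rot [-3.141e+00 -3.000e-03  2.752e+00] F [ 0.6  1.2 -0.1] 0.0
t: 5.0
eef_pos: [564.7, -103.6, 327.0]
tcp_rot: [3.142, 0.0, 2.752]
ft_force: [1.0, -0.7, 1.2]
opening: 0.005
grip_force: 0.4
t 5.0 rel hinge x,y, z: [ 19.6   0.6 327. ] rot [3.142 0.    2.752] F [ 1.  -0.7  1.2] 0.01
```

```bash
python3 -m inch '[[0,0,0,0.95,-0.05,0.05,1],[0,0,0,0.95,0,0.1,1],[0,0,0,0.95,0,0.15,1],[0,0,0,0.95,0,0.15,1],[0,0,0,1.05,0,0.3,1],[0,0,0,1.05,0,0.35,1],[0,0,0,1.05,0,0.4,1],[0,0,0,1.05,0,0.45,1],[0,0,0,0.95,0,0.65,1],[0,0,0,0.95,0,0.75,1],[0,0,0,0.9,0,0.8,1],[0,0,0,0.45,0,0.67,1],[0,0,0,0.45,0,0.67,1],[0,0,0,0.4,0,0.66,1],[0,0,0,0,0,0,1]]'; python3 g.py
```

```text
t: 6.88
eef_pos: [452.7, -58.2, 264.7]
tcp_rot: [-3.142, -0.001, 2.752]
ft_force: [-0.5, 0.9, 1.2]
opening: 0.004
grip_force: 0.4
t 6.88 rel hinge x,y, z: [-101.3   -1.1  264.7] rot [-3.142e+00 -1.000e-03  2.752e+00] F [-0.5  0.9  1.2] 0.0
```

```bash
python3 -m inch '[[0,0,0,0.25,0.1,0.5,1],[0,0,0,0.25,0,0.5,1],[0,0,0,0.25,0,0.45,1],[0,0,0,0.2,0,0.4,1],[0,0,0,0,0,0,1]]'; python3 g.py
python3 - <<'E'
from g import *
c=env.read_camera("side"); save(c,"s2"); cv2.imwrite("pics/s2c.png",cv2.resize(cv2.cvtColor(c["img"],4)[140:290,230:430],None,fx=3,fy=3,interpolation=2))
E
```

```text
t: 7.5
eef_pos: [444.3, -53.7, 246.4]
tcp_rot: [3.142, -0.001, 2.752]
ft_force: [0.1, -0.2, 0.9]
opening: 0.005
grip_force: 0.5
t 7.5 rel hinge x,y, z: [-1.107e+02 -2.000e-01  2.464e+02] rot [ 3.142e+00 -1.000e-03  2.752e+00] F [ 0.1 -0.2  0.9] 0.01
```

View pics/s2c.png

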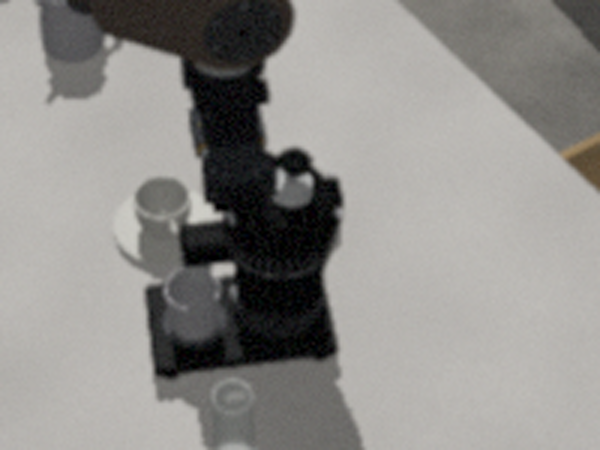

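The lid is nearly shut, with the knob at crop (295,160) and the fingers on the lip at (235,190). Next I press down in small steps.

```bash
for i in 1; do python3 -m inch '[[0,0,0,0.05,0,0.2,1],[0,0,0,0.05,0,0.15,1],[0,0,0,0,0,0.1,1],[0,0,0,0,0,0,1]]'; done; python3 -m inch '[[0,0,0,0,0,0.1,1],[0,0,0,0,0,0,1]]'
```

```text
t: 8.05
eef_pos: [443.6, -53.4, 242.0]
tcp_rot: [3.142, -0.0, 2.752]
ft_force: [-0.8, 0.4, 0.0]
opening: 0.002
grip_force: 0.5
t: 8.3
eef_pos: [443.6, -53.4, 241.0]
tcp_rot: [3.142, -0.0, 2.752]
ft_force: [-1.2, 0.0, 0.7]
opening: 0.007
grip_force: 0.5
```

```bash
python3 -m inch '[[0,0,0,0,0,0.1,1],[0,0,0,0,0,0,1]]'|grep -E 'pos|force'; python3 -m inch '[[0,0,0,0,0,0.1,1],[0,0,0,0,0,0,1]]'|grep -E 'pos|force'
```

```text
eef_pos: [443.6, -53.4, 240.4]
ft_force: [-1.2, 0.9, 7.2]
grip_force: 3.1
eef_pos: [443.6, -53.3, 239.8]
ft_force: [-4.3, 1.9, 13.1]
grip_force: 6.2
```

```bash
python3 -m inch '[[0,0,0,0,0,0.1,1],[0,0,0,0,0,0,1]]'|grep -E 'pos|force'; python3 -m inch '[[0,0,0,0,0,0.1,1],[0,0,0,0,0,0,1]]'|grep -E 'pos|ft_force'
```

```text
eef_pos: [443.4, -53.2, 238.6]
ft_force: [-3.6, 2.4, 9.5]
grip_force: 4.5
eef_pos: [443.1, -53.2, 237.3]
ft_force: [-3.9, 1.1, 7.4]
```

```bash
for k in 1; do python3 -m inch '[[0,0,0,0,0,0.1,1],[0,0,0,0,0,0.05,1]]'|grep -E 'pos|ft_force'; python3 -m inch '[[0,0,0,0,0,0.1,1],[0,0,0,0,0,0.0,1]]'|grep -E 'pos|ft_force';python3 -m inch '[[0,0,0,0,0,0.1,1],[0,0,0,0,0,0.0,1]]'|grep -E 'pos|ft_force'; done
```

```text
eef_pos: [443.3, -53.2, 235.7]
ft_force: [-3.4, 0.2, 4.2]
eef_pos: [443.8, -53.4, 234.5]
ft_force: [0.3, 0.2, 0.7]
eef_pos: [443.8, -53.4, 233.5]
ft_force: [0.3, -0.2, -0.0]
```

```bash
for k in 1; do python3 -m inch '[[0,0,0,0,0,0.1,1],[0,0,0,0,0,0,1]]'|grep -E 'pos|ft_force'; python3 -m inch '[[0,0,0,0,0,0.1,1],[0,0,0,0,0,0.0,1]]'|grep -E 'pos|ft_force';python3 -m inch '[[0,0,0,0,0,0.05,1],[0,0,0,0,0,0.0,1]]'|grep -E 'pos|ft_force'; done
```

```text
eef_pos: [443.7, -53.4, 232.5]
ft_force: [-0.3, 0.0, 0.0]
eef_pos: [443.7, -53.4, 231.6]
ft_force: [-0.0, 0.1, -0.5]
eef_pos: [443.7, -53.4, 231.1]
ft_force: [0.8, 0.1, 0.2]
```

```bash
for k in 1; do python3 -m inch '[[0,0,0,0,0,0.07,1],[0,0,0,0,0,0,1]]'|grep -E 'pos|ft_force'; python3 -m inch '[[0,0,0,0,0,0.05,1],[0,0,0,0,0,0.0,1]]'|grep -E 'pos|ft_force'; done
```

```text
eef_pos: [443.7, -53.4, 230.4]
ft_force: [0.2, 0.4, -0.4]
eef_pos: [443.7, -53.4, 229.9]
ft_force: [0.3, -0.6, 1.0]
```

```bash
for k in 1; do python3 -m inch '[[0,0,0,0,0,0.05,1],[0,0,0,0,0,0,1]]'|grep -E 'pos|ft_force'; done
```

```text
eef_pos: [443.7, -53.4, 229.7]
ft_force: [-1.3, 0.1, 5.8]
```

```bash
python3 -m inch '[[0,0,0,0,0,-0.3,1],[0,0,0,0,0,-3.2,1],[0,0,0,0,0,-3.2,1],[0,0,0,-2,0,0,1],[0,0,0,-2,0,0,1],[0,0,0,-2.1,0,0,1],[0,0,0,0,0,0.8,1],[0,0,0,0,0,0.7,1],[0,0,0,0,0,0,1]]'; python3 g.py
python3 - <<'E'
from g import *
c=env.read_camera("side"); save(c,"s3"); cv2.imwrite("pics/s3c.png",cv2.resize(cv2.cvtColor(c["img"],4)[140:290,230:430],None,fx=3,fy=3,interpolation=2))
E
```

```text
t: 12.68
eef_pos: [499.3, -76.2, 280.8]
tcp_rot: [-3.142, -0.001, 2.752]
ft_force: [-0.7, 0.0, 0.4]
opening: 0.004
grip_force: 0.0
t 12.68 rel hinge x,y, z: [-51.4   0.4 280.8] rot [-3.142e+00 -1.000e-03  2.752e+00] F [-0.7  0.   0.4] 0.0
```

View pics/s3c.png

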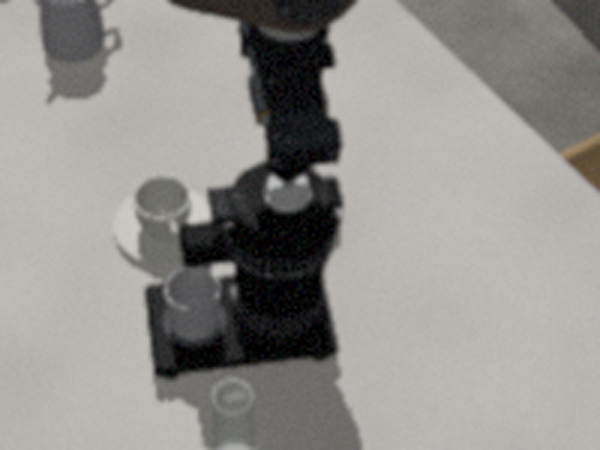

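The lid stays flat at crop (285,200) and the fingers are over the knob at (292,165). Next I push the pump.

```bash
python3 -m inch '[[0,0,0,0,0,0.3,1],[0,0,0,0,0,0.3,1],[0,0,0,0,0,0.3,1],[0,0,0,0,0,0,1]]'|grep -E 'pos|ft_force'; python3 -m inch '[[0,0,0,0,0,0.3,1],[0,0,0,0,0,0.3,1],[0,0,0,0,0,0.2,1],[0,0,0,0,0,0,1]]'|grep -E 'pos|ft_force'
```

```text
eef_pos: [500.1, -76.5, 272.6]
ft_force: [-2.3, 1.8, 6.0]
eef_pos: [500.2, -76.6, 265.0]
ft_force: [-2.6, 1.3, 9.0]
```

```bash
python3 -m inch '[[0,0,0,0,0,0.2,1],[0,0,0,0,0,0.2,1],[0,0,0,0,0,0,1]]'|grep -E 'pos|ft_force'; python3 -m inch '[[0,0,0,0,0,0.1,1],[0,0,0,0,0,0,1]]'|grep -E 'pos|ft_force'
```

```text
eef_pos: [500.2, -76.6, 261.2]
ft_force: [-3.3, 0.3, 11.4]
eef_pos: [500.3, -76.6, 260.3]
ft_force: [-2.9, 1.0, 11.3]
```

```bash
python3 -m inch '[[0,0,0,0,0,0.05,1],[0,0,0,0,0,0,1]]'|grep -E 'pos|ft_force'; python3 -m inch '[[0,0,0,0,0,0.05,1],[0,0,0,0,0,0,1]]'|grep -E 'pos|ft_force'
```

```text
eef_pos: [500.3, -76.6, 259.9]
ft_force: [-3.2, 1.2, 11.3]
eef_pos: [500.3, -76.6, 259.6]
ft_force: [-5.1, 0.7, 13.6]
```

```bash
python3 -m inch '[[0,0,0,0,0,0.05,1],[0,0,0,0,0,0,1],[0,0,0,0,0,0,1]]'|grep -E 'pos|ft_force'
```

```text
eef_pos: [500.3, -76.6, 259.6]
ft_force: [-5.6, 1.0, 17.9]
```

Hard stop reached: the force rose and the tip did not move. Next I release slowly and retreat upward.

```bash
python3 -m inch '[[0,0,0,0,0,-0.3,1],[0,0,0,0,0,-0.5,1],[0,0,0,0,0,-0.6,1],[0,0,0,0,0,-0.6,1],[0,0,0,0,0,-3,1],[0,0,0,0,0,-5,1],[0,0,0,0,0,-5,1],[0,0,0,-5,0,0,1],[0,0,0,-5,0,0,1],[0,0,0,-5,0,0,1],[0,0,0,0,0,0,1],[0,0,0,0,0,0,1]]'
python3 - <<'E'
from g import *
c=env.read_camera("top"); P=cloud(c); d=c["depth"]; a=P[...,:2]-hinge; x=a@u; y=a@v
for nm,x0,y0,r in(("knob",-50,0,10),("lip",-120,0,9),("lip edge",-115,0,6)):
    k=(abs(x-x0)<r)&(abs(y-y0)<r)&(d>0)&(P[...,2]<320); print(nm,k.sum(),np.median(P[...,2][k]))
c=env.read_camera("side"); save(c,"s4"); cv2.imwrite("pics/s4c.png",cv2.resize(cv2.cvtColor(c["img"],4)[140:290,230:430],None,fx=3,fy=3,interpolation=2))
E
```

```text
t: 16.73
eef_pos: [638.5, -133.4, 407.4]
tcp_rot: [3.142, -0.001, 2.752]
ft_force: [-0.2, 0.0, 0.2]
opening: 0.004
grip_force: 0.0
knob 0 nan
lip 0 nan
lip edge 0 nan
  return _methods._mean(a, axis=axis, dtype=dtype,
  ret = ret.dtype.type(ret / rcount)
```

View pics/s4c.png

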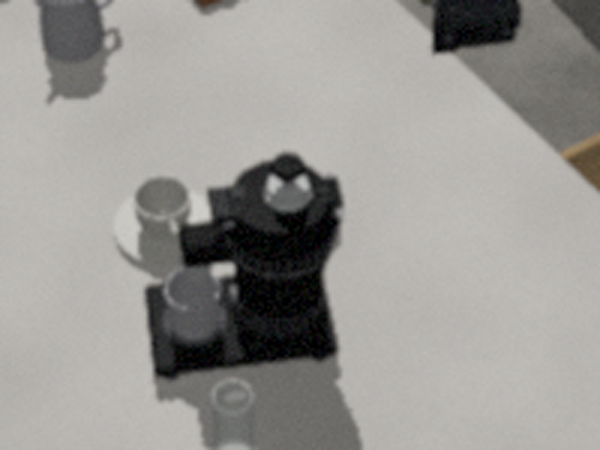

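The lid is shut and the knob stands up at crop (288,165), with the cup and tube unmoved. The arm blocked the top camera, so I check the knob height with the side depth and then hand in.

Run:
```python
from g import *
for n in("side","wrist"):
    c=env.read_camera(n); P=cloud(c); d=c["depth"]; a=P[...,:2]-hinge; x=a@u; y=a@v; ok={}
    for nm,x0,r in(("knob",-50,12),("lip",-120,8)):
        k=(abs(x-x0)<r)&(abs(y)<r)&(d>0)&(P[...,2]<320); z=P[...,2][k]; ok[nm]=np.percentile(z,[50,80,95]).round(1) if len(z) else None
    print(n,ok)
    if n=="side" and ok["knob"] is not None and ok["knob"][2]>273 and ok["lip"] is not None and ok["lip"][1]<234: good=True
    elif n=="side": good=False
if good: print(env.job_done())
```

```text
side {'knob': array([273.9, 277.4, 280.1]), 'lip': array([182.4, 228.7, 231.3])}
wrist {'knob': array([277.5, 278.1, 278.8]), 'lip': None}
the job is handed in; nothing more can be done
None
```

The job is handed in: the lid is latched shut, the pump knob was pushed to its stop and is back up at about 277 mm, wrist readings between steps peaked at about 19 N, and the cup and tube looked unmoved in the last picture (I did not measure the other things again).

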